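# Clamp the pump cover and torque the clamp nut

## Robot

A 6-joint arm with a two-finger parallel gripper is mounted at the origin on the work surface. World frame = base frame: x ahead of the robot, y to its left, z up, the work surface at z = 0. Lengths are in m, angles in rad, forces in N, time in s.
With the tool pointing down it reaches from about 0.25 to 0.775 m from the base axis. Payload 4 kg.
Tool frame: the origin (TCP) lies midway between the tips of the shut fingers; the grasp point (between the pads) lies 19 mm behind it; z points along the fingers, y is the line along which they close (so a half turn about z gives the same grasp; the last joint's range is limited). The gripper opens to 94 mm and grips with 3 to 60 N. Pads are 16 mm wide; open, the fingers measure 119 mm over their backs; the gripper's body (75 mm by 177 mm) begins 78 mm behind the grasp point.
Start: joints at [1.107, 0.087, 1.371, -0, 1.684, -0.103], TCP at [0.194, 0.515, 0.206] pointing down, gripper open.
Joint ranges: [-3.1, 3.1], [-0.76, 2.03], [0.27, 2.55], [-1.08, 4.22], [0.17, 2.65], [-2.57, 2.57]. Speed limits (rad/s): [2.79, 2.79, 3.14, 3.14, 3.14, 3.14].

## Interface

Orientations are given as [roll, pitch, yaw] about the fixed x, y, z axes, in that order (R = Rz(yaw) Ry(pitch) Rx(roll)).
In Python, from bench import get_obs, snapshot, close_job gives the robot as it stands. The module is installed in compiled form; this text tells all that it offers.
- The arm moves only by the tool drive_tool, never from a script. Its argument "commands" is a list of rows, each a list of 6 numbers: the shift along the tool's x, y, z in units of 0.04 m (1.0 is 0.04 m), then the turn, a rotation vector about the tool's x, y, z in units of 0.1 rad (1.0 is 0.1 rad). In form: [[dx, dy, dz, wx, wy, wz], ...]. A call has 1 to 20 rows; each row shifts and turns the commanded pose from where the row before left it, along the tool's axes as they then stand; what a row does not reach is not made up. A row lasts 1/8 s, in which the tool goes at most 62.5 mm and 10.7 degrees, less where a joint would pass 70% of its speed; a pose out of reach is approached as far as the arm can. A call with a number of a shift or a turn outside -1 to 1 is refused whole. A call with a gripper value outside its range is refused whole. "gripper" is the closure, from 0 (fully open) to 1 (shut), set as the call begins (left out, the last holds). The fingers move at their own pace and stop on an object; the grip force is fixed at half the most. Time passes only in rows, so rows that do not move let the fingers close. It gives the time, the measured TCP pose, the force, the opening and the grip force at its end, in the units of the state.
- get_obs(): the state, without advancing time (a new reading comes with each control period).
- snapshot(name): name is "scene" or "top"; returns a dict with "image" (384x512x3 uint8, blue, green, red), "range_z" (384x512 float32, m along the optical axis (not along the pixel's ray), 0 where there is no reading), "fx", "fy", "cx", "cy" (pixels), "rvec" (rotation vector, rad) and "tvec" (3), from world to camera coordinates, as OpenCV has them. Camera axes: x right, y down, z forward; pixel columns grow to the right and rows downward; lengths in m; the calibration is good to about 2 mm. A picture is of the moment at which its call begins.
- close_job(): hands the job in; it is judged then, once.
The state is a dict: "time": time; "joint_positions": joint angles; "qvel": joint speeds; "joint_torque": joint torques, N m; "tool_pos": TCP position; "ee_rot": TCP orientation; "wrist_force": force on the tool from outside, world axes, zero at the start; "wrist_torque": the same for the moment, N m; "width": finger opening in m; "finger_force": force on a finger pad.
Only numpy, scipy, OpenCV 4.12 (cv2) and the standard library are available. Lean on these libraries where they do the work, as an engineer would, in place of code of your own. Each camera call takes 0.05 s, during which the arm holds its last target. There are 200 camera calls.

## Task

Swing the steel strap clamp over the rim of the round cover until it rests against its stop pin. Then pull the click wrench on the clamp nut clockwise (seen from above) until the nut is seated and the wrench's breakaway joint gives, and stop as soon as it does: the handle must kink clearly but never be pushed on towards the end of its kink travel. Take hold and push gently, do not turn the wrench back afterwards but leave it tight on the nut with its handle kinked, let go of everything, and leave the pliers, brush and spacer ring alone.

Things in the scene. Friction and masses are not known exactly. Their poses are not given: they have to be found in the camera images.
- jig: dark steel base plate, 340 x 160 x 12 mm, fixed on the bench, carrying a light grey round cast cover. Origin on the bench under the upright axis of the clamp stud, 45 mm in from the plate's robot-side edge; x towards the cover, z up. The strap, the nut and the wrench all turn about this upright axis.
- cover_centre (a point): middle of the cast cover at the height of its rim, 50 mm above the bench, 157 mm from the stud along the jig's +x. The cover is 250 mm across and fixed.
- stop_pin (a point): top centre of the strap's stop pin, an upright pin 10 mm in diameter, 66 mm above the bench, just beside the stud on the cover's side (jig x +19.5, y -17.5 mm).
- strap (a joint): swing of the strap clamp about the stud axis, rad: 0 = against the stop pin, pointing along the jig's +x over the rim; positive = swung away anticlockwise seen from above. It starts 0.9 to 1.5 rad away. About 1.5 N at the peg moves it; it stays where left. The strap is a flat bar 24 mm wide, 10 mm thick, underside 52 mm above the bench, ending 84 mm from the axis.
- strap_peg (a point): grip point on the upright round steel peg on the strap's outer end: peg 12 mm in diameter, from 62 to 102 mm above the bench, 68 mm from the stud axis; this point is on its centre line, 88 mm above the bench. Pinch it or push its side.
- wrench_head (a joint): free play of the wrench on the nut about the stud axis, rad, growing clockwise seen from above (tightening): 0.3 = play taken up, the nut then turns along. At the start it is 0 to 0.25 (about 1 N at the grip). After that the nut turns 0.15 to 0.55 rad more (about 3 N) up to its seat, which is not marked and differs each time. Turning back lowers this value again.
- head_top (a point): top centre of the wrench head, a 34 mm round steel head with a socket that stays on the nut: on the stud axis, 103 mm above the bench. Its x axis points along the head towards the handle.
- wrench_handle: handle of the click wrench, level: steel tube 16 mm in diameter, then a black grip 25 mm in diameter, 90 mm long. Origin at the breakaway pin, 30 mm from the stud axis, 94 mm above the bench; x runs outward along the handle (grip from 75 to 165 mm, tail end 175 mm). Before the click it is in line with the head (x parallel to head_top's x).
- handle_grip (a point): middle of the black grip, on its centre line, 150 mm from the stud axis, 120 mm from the pin, 94 mm above the bench. With the nut seated some 13 N across here (9 N if a firm grip also twists it) makes the handle kink clockwise about the pin, the force then staying level as it slides; hard stop at 0.22 rad; it stays kinked when let go. Good: 0.04 to 0.16 rad, 5 to 19 mm here.
- pliers: side-cutting pliers with blue handles, 160 mm long, 18 mm thick, lying on the bench; leave alone.
- brush: hand brush about 200 mm long lying on the bench; leave alone.
- spacer: steel spacer ring, 64 mm across, 14 mm thick, lying on the bench; leave alone.

How it is judged:
By the outcome, as a careful person would: the job done as asked, in the order asked, and still so for the second after the job is handed in, with the robot touching nothing.
It also fails if it takes over 64 s, if anything falls off the work surface, if the arm or the gripper's body presses on something with over 40 N, if the wrist force passes 120 N, or if a joint passes its speed limit or range.

## Working session

There is one attempt and no reset: what is moved stays moved. The work goes in short steps, Python scripts to look and compute and a tool call to move; the robot and the scene stay as the last step left them, time stands still between calls to the robot, and variables do not carry over. Pictures are saved under pics/ and viewed, at most 10 in all, crops included, and the job is handed in when it is done.

Besides the shell and the picture viewer there is one more tool, called after "Call:" as name([rows], argument=value, ...), one row to a line, values as JSON. drive_tool: Moves the arm, as the interface text tells. Its arguments: {"type":"object","properties":{"commands":{"type":"array"},"gripper":{"type":"number"}},"required":["commands"]}

```bash
mkdir -p pics; cat > h.py <<'E'
import numpy as np, cv2
from bench import get_obs, snapshot
def cam(s):
    R=cv2.Rodrigues(np.array(s["rvec"],float))[0]; t=np.array(s["tvec"],float).ravel(); return R,t
def plane(s,u,v,z):
    R,t=cam(s); d=R.T@np.array([(u-s["cx"])/s["fx"],(v-s["cy"])/s["fy"],1.]); c=-R.T@t
    return c+d*(z-c[2])/d[2]
def cloud(s):
    R,t=cam(s); Z=s["range_z"].astype(float); v,u=np.mgrid[:Z.shape[0],:Z.shape[1]]
    P=np.stack([(u-s["cx"])/s["fx"]*Z,(v-s["cy"])/s["fy"]*Z,Z],-1)
    W=(P-t)@R; W[Z==0]=np.nan; return W
E
python3 - <<'E'
from h import *
for n in("scene","top"):
    s=snapshot(n); cv2.imwrite(f"pics/{n}0.png",cv2.resize(s["image"],(800,600))); R,t=cam(s); print(n,-R.T@t,s["fx"],(s["range_z"]>0).mean())
print(get_obs())
E
```

```text
scene [ 1.36666265 -0.57172968  0.72547727] 373.1329827710813 0.9901835123697916
top [ 0.35257812 -0.00934251  1.0647613 ] 388.5057704684206 0.9961344401041666
{'time': 0.1, 'joint_positions': array([ 1.10692779e+00,  8.78702321e-02,  1.37205596e+00, -5.33307577e-06,
        1.68360643e+00, -1.03118556e-01]), 'qvel': array([-0.00088323, -0.00273284, -0.00368068, -0.00081676, -0.00073981,
       -0.00027902]), 'joint_torque': array([ 2.47062097e-03, -3.41252160e+01, -3.03301549e+01,  7.19494745e-02,
        3.04996641e-02, -8.34982848e-05]), 'tool_pos': array([0.19393577, 0.51415882, 0.20445109]), 'ee_rot': array([-3.13966244e+00, -1.94420411e-04,  2.78084189e+00]), 'wrist_force': array([ 0.21342789, -0.09849547, -0.63087032]), 'wrist_torque': array([-0.02722879,  0.0121952 ,  0.00638413]), 'finger_force': 0.0, 'width': 0.09408979422132183}
```

View pics/top0.png

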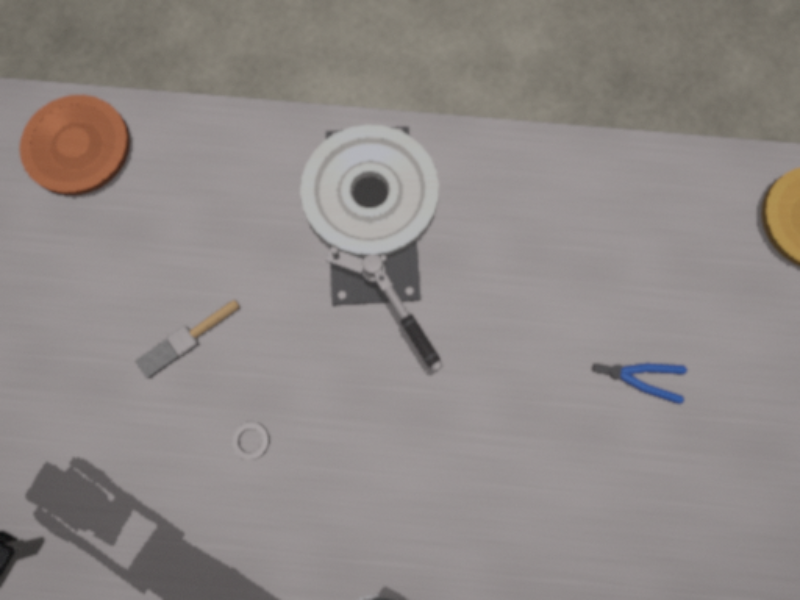

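View pics/scene0.png

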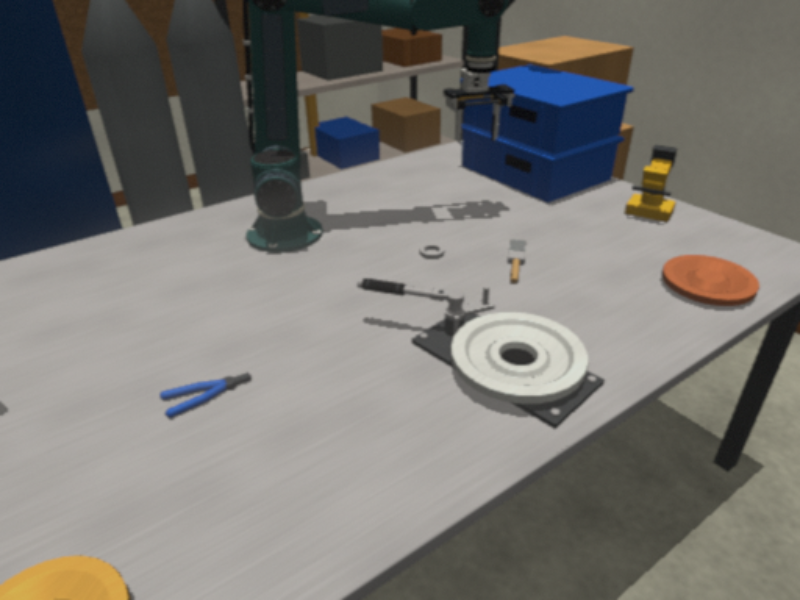

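The top view, in 800x600 pixels, shows the cover at (370,190), head at (372,265), peg at about (335,256) and black grip at about (420,342). The strap points to world +y, and clockwise pulling moves the grip towards image left.

```bash
python3 - <<'E'
from h import *
s=snapshot("top"); im=s["image"]; W=cloud(s); g=im.max(2)
# cover: points with height near 0.05 & bright
roi=np.zeros(g.shape,bool); roi[70:250,180:300]=1
m=roi&(W[...,2]>.035)&(g>170)&(np.arange(384)[:,None]<165)
cs=max(cv2.findContours(m.astype(np.uint8),0,1)[0],key=cv2.contourArea)
hull=cv2.convexHull(cs); (cu,cv_),r=cv2.minEnclosingCircle(hull); C=plane(s,cu,cv_,.05); print("cover",C, r*(1.065-.05)/s["fx"])
m=roi&(g<60)&(W[...,2]>.06); ys,xs=np.nonzero(m); print("grip px",xs.mean(),ys.mean(),m.sum())
G=W[m]; print("gripdepth",np.nanmean(G,0)); P=plane(s,xs.mean(),ys.mean(),.1); print("grip ray",P)
pp=np.array([plane(s,x,y,.1)[:2] for x,y in zip(xs,ys)]); c=pp.mean(0); w,v=np.linalg.eigh(np.cov(pp.T)); d=v[:,1]*np.sign(c[0]*0-v[0,1]); print("dir",d,"len",np.ptp((pp-c)@d),"wid",np.ptp((pp-c)@v[:,0]))
print("stud from grip",c-d*.15)
for n,(u,v) in dict(head=(372,265),peg=(335,256),plateA=(332,305),plateB=(420,299)).items():
    z=dict(head=.103,peg=.102).get(n,.012); print(n,plane(s,u*.64,v*.64,z))
c=im[150:245,195:295]; cv2.imwrite("pics/c1.png",cv2.resize(c,None,fx=6,fy=6,interpolation=2))
E
```

```text
cover [0.78741019 0.09524713 0.05      ] 0.11531661438702075
grip px 267.86206896551727 216.90804597701148 174
gripdepth [ 0.51453454 -0.01686841  0.10418309]
grip ray [ 0.51518433 -0.01694765  0.1       ]
dir [-0.79590892 -0.60541638] len 0.08227848059203288 wid 0.018832266178672605
stud from grip [0.6346331  0.07390793]
head [0.63048197 0.07021921 0.103     ]
peg [0.6405511 0.1329369 0.102    ]
plateA [0.57662331 0.14089922 0.012     ]
plateB [ 0.6019772  -0.01395773  0.012     ]
```

View pics/c1.png

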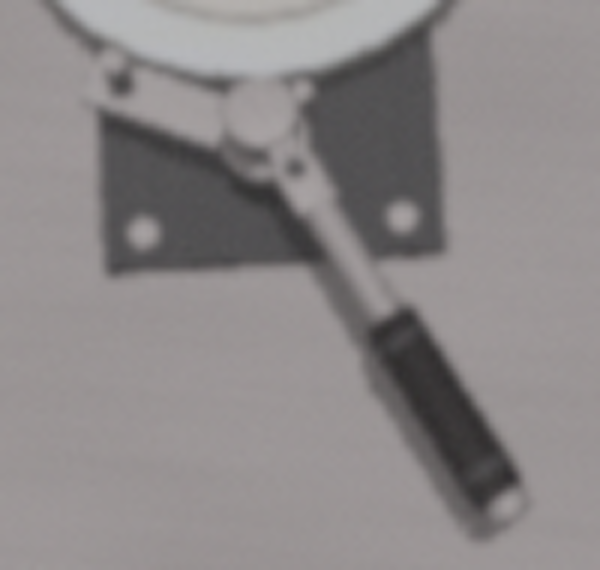

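Crop (6x from pixel 195,150): head top at (260,108), peg top at (110,63) with its base at (122,85), black grip from (395,325) to (500,490), and the stop pin at (303,90).

```bash
python3 - <<'E'
from h import *
s=snapshot("top")
f=lambda x,y,z: plane(s,195+(x+.5)/6-.5,150+(y+.5)/6-.5,z)[:2]
S=np.array([.632,.071]); J=np.arctan2(.161,.987)
h=f(260,108,.103); print("head",h,"pin",f(303,88,.066), "pin expect",S+np.array([[np.cos(J),-np.sin(J)],[np.sin(J),np.cos(J)]])@[.0195,-.0175])
for q in (f(110,63,.102),f(122,85,.062)): 
    d=q-h; print("peg",q,np.hypot(*d),np.arctan2(d[1],d[0])-J)
a=f(395,318,.098);b=f(498,488,.098); d=b-a; print("grip ends",a,b,np.hypot(*d),np.arctan2(d[1],d[0]),np.hypot(*((a+b)/2-h)), np.arctan2(*((a+b)/2-h)[::-1]))
p=f(145,233,.012),f(403,217,.012);d=p[0]-p[1];print("holes yaw",np.arctan2(-d[0],d[1]))
c=np.array([.7874,.0952])-h;print("cover",np.hypot(*c),np.arctan2(c[1],c[0]))
E
```

```text
head [0.6358245  0.07120078] pin [0.65775691 0.0561179 ] pin expect [0.65406301 0.05686764]
peg [0.65029948 0.13795968] 0.06831013966604237 1.1955803582654558
peg [0.65289529 0.13749074] 0.06845268700602967 1.1570590424038105
grip ends [0.55046659 0.00507885] [ 0.48246055 -0.04424409] 0.08400937087197395 -2.5141055576161255 0.14996219019791213 -2.491355424873224
holes yaw 0.1561556721419156
cover 0.1534636555820986 0.15702827906731853
```

Call:
drive_tool([
  [0,0,0,0,0,1],
  [0,0,0,0,0,1],
  [0,0,0,0,0,1],
  [0,0,0,0,0,1],
  [0,0,0,0,0,1],
  [0,0,0,0,0,1],
  [0,0,0,0,0,1],
  [0,0,0,0,0,1],
  [0,0,0,0,0,1],
  [0,0,0,0,0,1],
  [0,0,0,0,0,1],
  [0,0,0,0,0,1],
  [0,0,0,0,0,1],
  [0,0,0,0,0,1],
  [0,0,0,0,0,1],
  [0,0,0,0,0,1],
  [0,0,0,0,0,1],
  [0,0,0,0,0,1],
  [0,0,0,0,0,0.5],
], gripper=0.5)

```text
time: 2.58
tool_pos: [0.1941, 0.5145, 0.2052]
ee_rot: [3.142, 0.001, 0.929]
wrist_force: [0.7, 0.1, 0.5]
width: 0.0472
finger_force: 0.0
```

```bash
cat >> h.py <<'E'
def togo(x,y,z):
    o=get_obs(); from scipy.spatial.transform import Rotation as Ro
    R=Ro.from_euler("xyz",o["ee_rot"]).as_matrix()
    d=np.array([x,y,z])-o["tool_pos"]
    print("t",o["time"],"pos",o["tool_pos"].round(4),"rpy",o["ee_rot"].round(3),"w",round(o["width"],4),"F",o["wrist_force"].round(1)); print("units",(R.T@d/.04).round(2))
E
python3 -c "
from h import *
togo(.651,.138,.15)"
```

```text
t 2.575 pos [0.1941 0.5145 0.2052] rpy [3.142e+00 1.000e-03 9.290e-01] w 0.0472 F [0.7 0.1 0.5]
units [-0.7  14.78  1.38]
```

Call:
drive_tool([
  [-0.04,0.82,0,0,0,0],
  [-0.04,0.82,0,0,0,0],
  [-0.04,0.82,0,0,0,0],
  [-0.04,0.82,0,0,0,0],
  [-0.04,0.82,0,0,0,0],
  [-0.04,0.82,0,0,0,0],
  [-0.04,0.82,0,0,0,0],
  [-0.04,0.82,0,0,0,0],
  [-0.04,0.82,0,0,0,0],
  [-0.04,0.82,0.1,0,0,0],
  [-0.04,0.82,0.1,0,0,0],
  [-0.04,0.82,0.1,0,0,0],
  [-0.04,0.82,0.2,0,0,0],
  [-0.04,0.82,0.2,0,0,0],
  [-0.04,0.82,0.2,0,0,0],
  [-0.04,0.82,0.2,0,0,0],
  [-0.04,0.82,0.2,0,0,0],
  [-0.04,0.82,0.1,0,0,0],
  [0,0,0,0,0,0],
  [0,0,0,0,0,0],
])

```text
time: 5.08
tool_pos: [0.65, 0.1394, 0.1493]
ee_rot: [-3.14, 0.0, 0.931]
wrist_force: [0.7, -0.7, -0.5]
width: 0.0468
finger_force: 0.0
```

```bash
python3 -c "
from h import *
togo(.651,.138,.071)
s=snapshot('scene');im=s['image']
W=cloud(s)
c=im[140:270,220:390];cv2.imwrite('pics/s2.png',cv2.resize(c,None,fx=4.5,fy=4.5,interpolation=2))
R,t=cam(s)
for p in [(.651,.138,.102),(.651,.138,.062),(.635,.071,.103)]:
    q=R@p+t; print('crop', ((q[0]/q[2]*s['fx']+s['cx']-220)*4.5).round(), ((q[1]/q[2]*s['fy']+s['cy']-140)*4.5).round())
"
```

```text
t 5.075 pos [0.65   0.1394 0.1493] rpy [-3.14   0.     0.931] w 0.0468 F [ 0.7 -0.7 -0.5]
units [-0.01  0.04  1.96]
crop 406.0 194.0
crop 403.0 241.0
crop 318.0 214.0
```

View pics/s2.png

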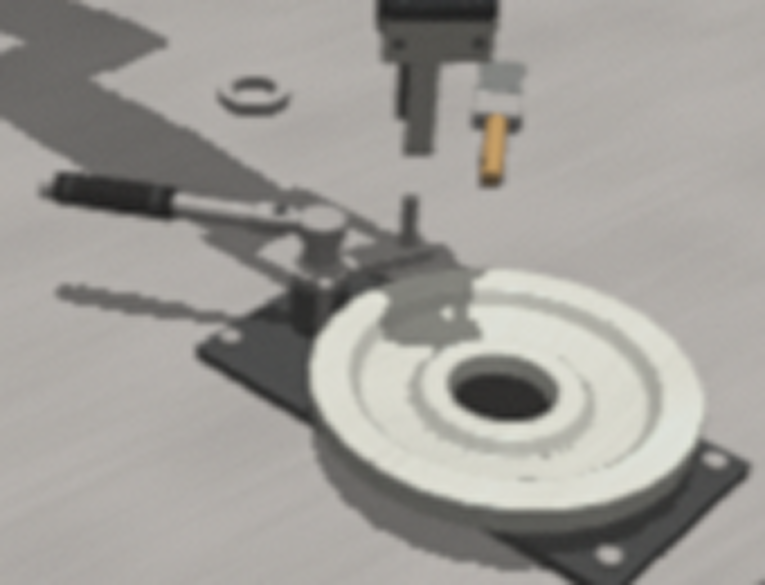

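The peg shows at (410,198), within 2–3 mm of the predicted (406,194), directly below the fingers. Next I descend and pinch it.

Call:
drive_tool([
  [0,0,0.4,0,0,0],
  [0,0.04,0.4,0,0,0],
  [0,0,0.4,0,0,0],
  [0,0,0.4,0,0,0],
  [0,0,0.32,0,0,0],
  [0,0,0,0,0,0],
])

```text
time: 5.88
tool_pos: [0.6508, 0.1378, 0.0707]
ee_rot: [-3.139, 0.002, 0.931]
wrist_force: [-0.5, 0.2, 0.3]
width: 0.0472
finger_force: 0.0
```

Call:
drive_tool([
  [0,0,0,0,0,0],
  [0,0,0,0,0,0],
  [0,0,0,0,0,0],
  [0,0,0,0,0,0],
  [0,0,0,0,0,0],
], gripper=0.95)

```text
time: 6.5
tool_pos: [0.6522, 0.1377, 0.0732]
ee_rot: [3.141, -0.0, 0.931]
wrist_force: [-0.7, -0.5, 2.2]
width: 0.0111
finger_force: 30.0
```

```bash
python3 -c "
from h import *
togo(.702,.0815,.071)
p=get_obs()['tool_pos'][:2]-[.635,.071]; a0=np.arctan2(p[1],p[0]); r=np.hypot(*p); print(a0,r)
psi=get_obs()['ee_rot'][2]; a=np.linspace(a0,.157,17); P=r*np.c_[np.cos(a),np.sin(a)]; d=np.diff(P,axis=0)/.04
X=np.array([np.cos(psi),np.sin(psi)]);Y=np.array([np.sin(psi),-np.cos(psi)])
print(np.c_[d@X,d@Y].round(3).tolist())"
```

```text
t 6.5 pos [0.6522 0.1377 0.0732] rpy [ 3.141 -0.     0.931] w 0.0111 F [-0.7 -0.5  2.2]
units [-0.38  1.84  0.06]
1.3188028654860502 0.06892677389856565
[[0.043, 0.117], [0.034, 0.12], [0.026, 0.122], [0.017, 0.124], [0.008, 0.125], [-0.001, 0.125], [-0.01, 0.125], [-0.019, 0.124], [-0.028, 0.122], [-0.037, 0.119], [-0.046, 0.116], [-0.054, 0.113], [-0.062, 0.109], [-0.07, 0.104], [-0.077, 0.098], [-0.084, 0.093]]
```

Call:
drive_tool([
  [0.043,0.117,0,0,0,0],
  [0.034,0.12,0,0,0,0],
  [0.026,0.122,0,0,0,0],
  [0.017,0.124,0,0,0,0],
  [0.008,0.125,0,0,0,0],
  [0,0.125,0,0,0,0],
  [-0.01,0.125,0,0,0,0],
  [-0.02,0.124,0,0,0,0],
  [-0.028,0.122,0,0,0,0],
  [-0.037,0.12,0,0,0,0],
  [-0.046,0.116,0,0,0,0],
  [-0.054,0.113,0,0,0,0],
  [-0.062,0.109,0,0,0,0],
  [-0.07,0.104,0,0,0,0],
  [0,0,0,0,0,0],
])

```text
time: 8.38
tool_pos: [0.7021, 0.0914, 0.0731]
ee_rot: [3.139, -0.002, 0.93]
wrist_force: [3.0, 3.0, 2.3]
width: 0.0113
finger_force: 30.0
```

```bash
python3 -c "
from h import *
togo(.702,.0815,.071)"
```

```text
t 8.375 pos [0.7021 0.0914 0.0731] rpy [ 3.139e+00 -2.000e-03  9.300e-01] w 0.0113 F [3.  3.  2.3]
units [-0.2   0.15  0.05]
```

Roughly 0.15 rad is left, so I go on in small steps until the stop is felt.

Call:
drive_tool([
  [-0.077,0.095,0,0,0,0],
  [-0.04,0.045,0,0,0,0],
  [0,0,0,0,0,0],
])

```text
time: 8.75
tool_pos: [0.7033, 0.0846, 0.0731]
ee_rot: [3.14, -0.002, 0.931]
wrist_force: [3.9, 4.1, 1.9]
width: 0.0116
finger_force: 30.0
```

Call:
drive_tool([
  [-0.045,0.045,0,0,0,0],
  [0,0,0,0,0,0],
  [0,0,0,0,0,0],
])

```text
time: 9.12
tool_pos: [0.7034, 0.0829, 0.0731]
ee_rot: [3.14, -0.002, 0.931]
wrist_force: [3.6, 5.2, 3.0]
width: 0.0113
finger_force: 30.0
```

Call:
drive_tool([
  [-0.045,0.045,0,0,0,0],
  [0,0,0,0,0,0],
  [0,0,0,0,0,0],
])

```text
time: 9.5
tool_pos: [0.7034, 0.0829, 0.073]
ee_rot: [-3.14, -0.005, 0.933]
wrist_force: [2.8, 9.6, 2.4]
width: 0.0114
finger_force: 30.0
```

Call:
drive_tool([
  [-0.04,0.045,0,0,0,0],
  [0,0,0,0,0,0],
])

```text
time: 9.75
tool_pos: [0.7033, 0.0827, 0.0731]
ee_rot: [-3.137, -0.007, 0.934]
wrist_force: [0.7, 13.6, 2.9]
width: 0.0113
finger_force: 30.0
```

Call:
drive_tool([
  [0,0,0,0,0,0],
  [0,0,0,0,0,0],
  [0,0,0,0,0,0],
  [0,0,0,0,0,0],
], gripper=0.6)

```text
time: 10.25
tool_pos: [0.7032, 0.0764, 0.0723]
ee_rot: [-3.141, 0.001, 0.93]
wrist_force: [-0.2, 0.0, -0.3]
width: 0.0375
finger_force: 0.0
```

Call:
drive_tool([
  [0,0,-0.5,0,0,0],
  [0,0,-1,0,0,0],
  [0,0,-1,0,0,0],
  [0,0,0,0,0,0],
])

```text
time: 10.75
tool_pos: [0.7061, 0.0772, 0.1804]
ee_rot: [3.132, -0.008, 0.931]
wrist_force: [-0.6, 0.4, 1.2]
width: 0.0378
finger_force: 0.0
```

```bash
python3 -c "
from h import *
togo(.516,-.019,.17)"
```

```text
t 10.75 pos [0.7061 0.0772 0.1804] rpy [ 3.132 -0.008  0.931] w 0.0378 F [-0.6  0.4  1.2]
units [-4.77 -2.38  0.2 ]
```

Call:
drive_tool([
  [-0.6,-0.3,0,0,0,0],
  [-0.6,-0.3,0,0,0,0],
  [-0.6,-0.3,0,0,0,0],
  [-0.6,-0.3,0,0,0,0],
  [-0.6,-0.3,0,0,0,0],
  [-0.6,-0.3,0,0,0,0],
  [-0.6,-0.3,0,0,0,0],
  [-0.57,-0.28,0.2,0,0,0],
  [0,0,0,0,0,1],
  [0,0,0,0,0,1],
  [0,0,0,0,0,0.9],
  [0,0,0,0,0,0],
], gripper=0.4)

```text
time: 12.25
tool_pos: [0.5126, -0.0189, 0.1641]
ee_rot: [-3.141, 0.001, 0.642]
wrist_force: [0.1, 0.5, -0.8]
width: 0.0564
finger_force: 0.0
```

```bash
python3 -c "
from h import *
togo(.516,-.019,.075)
s=snapshot('top');c=s['image'][140:250,195:305];cv2.imwrite('pics/t3.png',cv2.resize(c,None,fx=5.4,fy=5.4,interpolation=2))
"
```

```text
t 12.25 pos [ 0.5126 -0.0189  0.1641] rpy [-3.141e+00  1.000e-03  6.420e-01] w 0.0564 F [ 0.1  0.5 -0.8]
units [0.07 0.05 2.23]
```

View pics/t3.png

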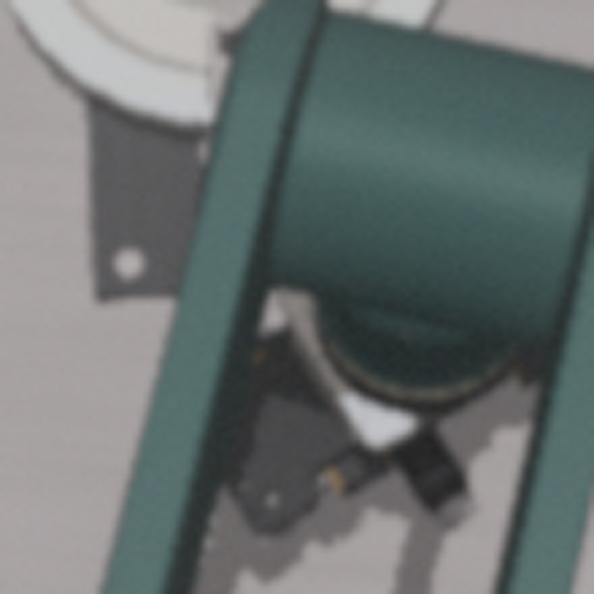

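The arm hides the wrench in this view, but the strap is gone from its old place and the peg shows at about (232,40). I descend on the grip and close.

Call:
drive_tool([
  [0.07,0.05,0.45,0,0,0],
  [0,0,0.45,0,0,0],
  [0,0,0.45,0,0,0],
  [0,0,0.45,0,0,0],
  [0,0,0.43,0,0,0],
  [0,0,0,0,0,0],
])

```text
time: 13.05
tool_pos: [0.5152, -0.0186, 0.0733]
ee_rot: [-3.139, 0.003, 0.641]
wrist_force: [-0.1, 1.1, -0.8]
width: 0.0562
finger_force: 0.0
```

Call:
drive_tool([
  [0,0,0,0,0,0],
  [0,0,0,0,0,0],
  [0,0,0,0,0,0],
  [0,0,0,0,0,0],
  [0,0,0,0,0,0],
], gripper=0.9)

```text
time: 13.68
tool_pos: [0.5167, -0.0187, 0.0757]
ee_rot: [3.141, -0.001, 0.641]
wrist_force: [-1.1, 0.1, 0.8]
width: 0.0245
finger_force: 30.0
```

```bash
cat >> h.py <<'E'
def st(S=(.635,.071)):
    o=get_obs(); p=o["tool_pos"][:2]-S; a=np.arctan2(p[1],p[0])%(2*np.pi); r=np.hypot(*p); u=p/r; c=np.array([u[1],-u[0]])
    print("t",o["time"],"ang",round(a,4),"r",round(r,4),"psi+pi",round((o["ee_rot"][2]+np.pi),4),"Ft",-(o["wrist_force"][:2]@c).round(2),"Fr",(o["wrist_force"][:2]@u).round(2),"Tz",o["wrist_torque"].round(2),"w",round(o["width"],4))
E
python3 -c "
from h import *
togo(.516,-.019,.075);st()"
```

```text
t 13.675 pos [ 0.5167 -0.0187  0.0757] rpy [ 3.141e+00 -1.000e-03  6.410e-01] w 0.0245 F [-1.1  0.1  0.8]
units [-0.02 -0.01  0.02]
t 13.675 ang 3.7908 r 0.1485 psi+pi 3.7826 Ft -0.81 Fr 0.83 Tz [-0.01  0.12  0.14] w 0.0245
```

Call:
drive_tool([
  [0.002,-0.112,0,0,0,0.3],
  [0.002,-0.112,0,0,0,0.3],
  [0.002,-0.112,0,0,0,0.3],
  [0.002,-0.112,0,0,0,0.3],
  [0.002,-0.112,0,0,0,0.3],
])

```text
time: 14.3
tool_pos: [0.5043, 0.0003, 0.0755]
ee_rot: [3.142, 0.0, 0.489]
wrist_force: [-1.1, -0.5, 1.5]
width: 0.0246
finger_force: 30.0
```

```bash
python3 -c "
from h import *
st()"
```

```text
t 14.3 ang 3.6375 r 0.1486 psi+pi 3.6304 Ft -0.09 Fr 1.21 Tz [-0.22  0.21  0.08] w 0.0246
```

Call:
drive_tool([
  [0.001,-0.056,0,0,0,0.15],
  [0.001,-0.056,0,0,0,0.15],
  [0.001,-0.056,0,0,0,0.15],
  [0.001,-0.056,0,0,0,0.15],
])

```text
time: 14.8
tool_pos: [0.5003, 0.0082, 0.0753]
ee_rot: [-3.141, 0.001, 0.43]
wrist_force: [-2.8, -2.1, 1.6]
width: 0.0243
finger_force: 30.0
```

```bash
python3 -c "
from h import *
st()"
```

```text
t 14.8 ang 3.578 r 0.1486 psi+pi 3.5713 Ft 0.7 Fr 3.39 Tz [-0.32  0.53  0.16] w 0.0243
```

Call:
drive_tool([
  [-0.004,-0.056,0,0,0,0.15],
  [-0.004,-0.056,0,0,0,0.15],
  [-0.004,-0.056,0,0,0,0.15],
  [-0.004,-0.056,0,0,0,0.15],
])

```text
time: 15.3
tool_pos: [0.4967, 0.0164, 0.0755]
ee_rot: [-3.141, -0.001, 0.37]
wrist_force: [-0.8, -0.5, 1.5]
width: 0.0242
finger_force: 30.0
```

```bash
python3 -c "
from h import *
st()"
```

```text
t 15.3 ang 3.5177 r 0.1487 psi+pi 3.5114 Ft 0.2 Fr 0.99 Tz [-0.19  0.37  0.15] w 0.0242
```

Call:
drive_tool([
  [-0.001,-0.056,0,0,0,0.15],
  [-0.001,-0.056,0,0,0,0.15],
  [-0.001,-0.056,0,0,0,0.15],
  [-0.001,-0.056,0,0,0,0.15],
])

```text
time: 15.8
tool_pos: [0.4937, 0.0246, 0.0756]
ee_rot: [3.141, -0.001, 0.31]
wrist_force: [0.5, -1.1, 1.6]
width: 0.0242
finger_force: 30.0
```

```bash
python3 -c "
from h import *
st()"
```

```text
t 15.8 ang 3.459 r 0.1488 psi+pi 3.4513 Ft 1.23 Fr -0.1 Tz [-0.34  0.13  0.13] w 0.0242
```

Call:
drive_tool([
  [0,-0.056,0,0,0,0.15],
  [0,-0.056,0,0,0,0.15],
  [0,-0.056,0,0,0,0.15],
  [0,-0.056,0,0,0,0.15],
])

```text
time: 16.3
tool_pos: [0.491, 0.0333, 0.0756]
ee_rot: [-3.142, -0.001, 0.25]
wrist_force: [1.6, -1.7, 0.4]
width: 0.0245
finger_force: 30.0
```

```bash
python3 -c "
from h import *
st()"
```

```text
t 16.3 ang 3.3977 r 0.1489 psi+pi 3.3914 Ft 2.09 Fr -1.15 Tz [-0.37 -0.04  0.09] w 0.0245
```

Call:
drive_tool([
  [0.003,-0.056,0,0,0,0.15],
  [0.003,-0.056,0,0,0,0.15],
  [0.003,-0.056,0,0,0,0.15],
  [0.003,-0.056,0,0,0,0.15],
])

```text
time: 16.8
tool_pos: [0.4889, 0.0421, 0.0754]
ee_rot: [-3.141, 0.001, 0.19]
wrist_force: [-1.0, -2.2, 1.5]
width: 0.0246
finger_force: 30.0
```

```bash
python3 -c "
from h import *
st()"
```

```text
t 16.8 ang 3.3371 r 0.149 psi+pi 3.3314 Ft 1.92 Fr 1.43 Tz [-0.39  0.27  0.18] w 0.0246
```

Call:
drive_tool([
  [-0.001,-0.056,0,0,0,0.15],
  [-0.001,-0.056,0,0,0,0.15],
  [-0.001,-0.056,0,0,0,0.15],
  [-0.001,-0.056,0,0,0,0.15],
])

```text
time: 17.3
tool_pos: [0.4873, 0.0509, 0.0754]
ee_rot: [-3.141, 0.001, 0.13]
wrist_force: [-1.5, -1.9, 1.2]
width: 0.0242
finger_force: 30.0
```

```bash
python3 -c "
from h import *
st()"
```

```text
t 17.3 ang 3.2768 r 0.149 psi+pi 3.2714 Ft 1.65 Fr 1.78 Tz [-0.37  0.4   0.21] w 0.0242
```

Call:
drive_tool([
  [-0.002,-0.056,0,0,0,0.15],
  [-0.002,-0.056,0,0,0,0.15],
  [-0.002,-0.056,0,0,0,0.15],
  [-0.002,-0.056,0,0,0,0.15],
])

```text
time: 17.8
tool_pos: [0.4863, 0.0598, 0.0755]
ee_rot: [-3.141, -0.0, 0.07]
wrist_force: [-1.0, -1.2, 1.1]
width: 0.0243
finger_force: 30.1
```

```bash
python3 -c "
from h import *
st()"
```

```text
t 17.8 ang 3.2167 r 0.1491 psi+pi 3.2114 Ft 1.16 Fr 1.13 Tz [-0.33  0.43  0.11] w 0.0243
```

Call:
drive_tool([
  [-0.001,-0.056,0,0,0,0.15],
  [-0.001,-0.056,0,0,0,0.15],
  [-0.001,-0.056,0,0,0,0.15],
  [-0.001,-0.056,0,0,0,0.15],
])

```text
time: 18.3
tool_pos: [0.4858, 0.0687, 0.0755]
ee_rot: [-3.141, -0.0, 0.01]
wrist_force: [-1.1, -1.2, 0.8]
width: 0.024
finger_force: 30.1
```

```bash
python3 -c "
from h import *
st()"
```

```text
t 18.3 ang 3.1567 r 0.1492 psi+pi 3.1514 Ft 1.2 Fr 1.08 Tz [-0.34  0.34  0.2 ] w 0.024
```

Call:
drive_tool([
  [-0.001,-0.056,0,0,0,0.15],
  [-0.001,-0.056,0,0,0,0.15],
  [-0.001,-0.056,0,0,0,0.15],
  [-0.001,-0.056,0,0,0,0.15],
])

```text
time: 18.8
tool_pos: [0.4858, 0.0767, 0.0755]
ee_rot: [3.14, -0.0, -0.05]
wrist_force: [0.4, -6.6, 1.1]
width: 0.024
finger_force: 30.2
```

```bash
python3 -c "
from h import *
st()"
```

```text
t 18.8 ang 3.1036 r 0.1493 psi+pi 3.0915 Ft 6.62 Fr -0.69 Tz [-1.16  0.26  0.37] w 0.024
```

Seat felt: the force jumped to 6.6 N and the tool lagged. Small steps about the breakaway pin from here.

Call:
drive_tool([
  [0,-0.05,0,0,0,0.16],
  [0,-0.05,0,0,0,0.16],
])

```text
time: 19.05
tool_pos: [0.4859, 0.0799, 0.0754]
ee_rot: [3.138, -0.0, -0.082]
wrist_force: [-1.6, -7.4, 0.0]
width: 0.0243
finger_force: 30.6
```

```bash
python3 -c "
from h import *
st()"
```

```text
t 19.05 ang 3.0822 r 0.1494 psi+pi 3.0599 Ft 7.49 Fr 1.14 Tz [-1.51  0.33  0.67] w 0.0243
```

Call:
drive_tool([
  [0,-0.05,0,0,0,0.16],
  [0,-0.05,0,0,0,0.16],
])

```text
time: 19.3
tool_pos: [0.4861, 0.0835, 0.0753]
ee_rot: [3.137, 0.0, -0.114]
wrist_force: [-1.7, -8.3, 1.6]
width: 0.0243
finger_force: 30.7
```

```bash
python3 -c "
from h import *
st()
s=snapshot('scene');c=s['image'][150:240,210:330];cv2.imwrite('pics/s4.png',cv2.resize(c,None,fx=6.6,fy=6.6,interpolation=2))"
```

```text
t 19.3 ang 3.0581 r 0.1494 psi+pi 3.0279 Ft 8.37 Fr 0.97 Tz [-1.51  0.36  0.61] w 0.0243
```

View pics/s4.png

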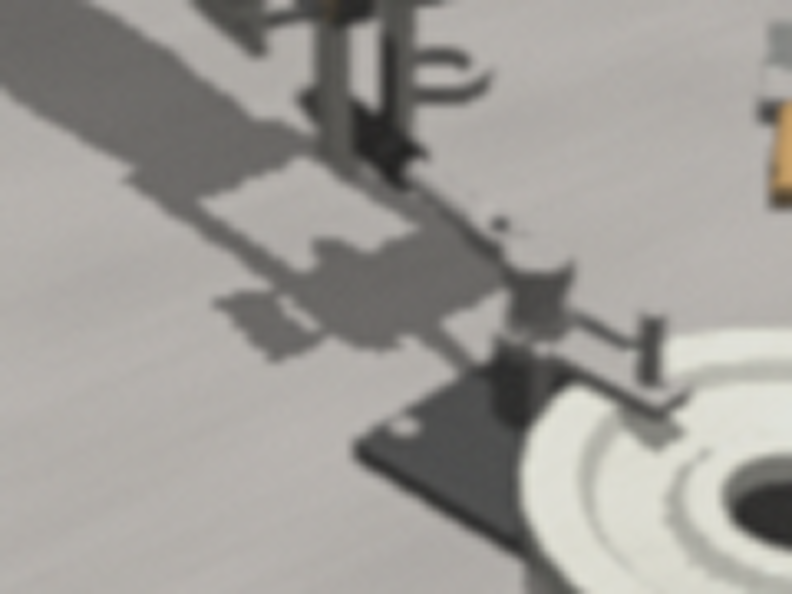

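The force now stays level at about 8 N plus 0.6 Nm while the tool advances, so the joint has given, by an estimated 6–8 mm. The strap points over the rim, with its peg at (650,350). I add one small step to get well inside the range, then release.

Call:
drive_tool([
  [0,-0.05,0,0,0,0.16],
  [0,-0.03,0,0,0,0.1],
  [0,0,0,0,0,0],
])

```text
time: 19.73
tool_pos: [0.4864, 0.0867, 0.0753]
ee_rot: [3.137, 0.0, -0.139]
wrist_force: [-1.7, -6.5, 1.0]
width: 0.0243
finger_force: 30.6
```

```bash
python3 -c "
from h import *
st()"
```

```text
t 19.725 ang 3.0361 r 0.1495 psi+pi 3.0023 Ft 6.63 Fr 0.97 Tz [-1.44  0.34  0.6 ] w 0.0243
```

Call:
drive_tool([
  [0,0,0,0,0,0],
  [0,0,0,0,0,0],
  [0,0,0,0,0,0],
  [0,0,0,0,0,0],
], gripper=0.4)

```text
time: 20.23
tool_pos: [0.4863, 0.0896, 0.0753]
ee_rot: [-3.14, 0.001, -0.139]
wrist_force: [0.2, 1.0, -0.4]
width: 0.0558
finger_force: 0.0
```

Call:
drive_tool([
  [0,0,-0.4,0,0,0],
  [0,0,-0.8,0,0,0],
  [0,0,-1,0,0,0],
  [0,0,-1,0,0,0],
  [-1,0,0,0,0,0],
  [-1,0,0,0,0,0],
  [-1,0,0,0,0,0],
  [-1,0,0,0,0,0],
  [-1,0,0,0,0,0],
  [0,0,0,0,0,0],
])

```text
time: 21.48
tool_pos: [0.2874, 0.117, 0.2051]
ee_rot: [-3.139, -0.004, -0.137]
wrist_force: [1.1, -0.2, -0.7]
width: 0.0564
finger_force: 0.0
```

```bash
python3 -c "
from h import *
st()
s=snapshot('top');c=s['image'][140:240,185:285];cv2.imwrite('pics/t5.png',cv2.resize(c,None,fx=6,fy=6,interpolation=2))"
```

```text
t 21.475 ang 3.0099 r 0.3507 psi+pi 3.0044 Ft 0.05 Fr -1.13 Tz [0.   0.14 0.01] w 0.0564
```

View pics/t5.png

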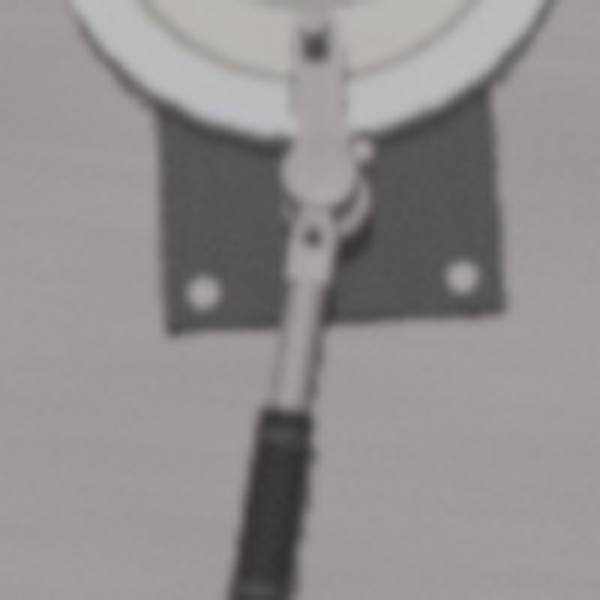

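The strap lies over the rim beside the pin at (362,152). The head at (320,168) and pin at (312,237) show the handle kinked clockwise down to the grip at (270,505). I now measure the angle.

```bash
python3 -c "
from h import *
s=snapshot('top');im=s['image'];W=cloud(s);g=im.max(2)
m=np.zeros(g.shape,bool);m[200:262,215:245]=1
m&=(g<75)&(W[...,2]>.06); ys,xs=np.nonzero(m)
pp=np.array([plane(s,x,y,.1)[:2] for x,y in zip(xs,ys)],float);c=pp.mean(0);w,v=np.linalg.eigh(np.cov(pp.T));d=v[:,1]*np.sign(-v[0,1])
f=lambda x,y,z: plane(s,185+(x+.5)/6-.5,140+(y+.5)/6-.5,z)[:2]
h=f(320,168,.103);p=f(312,237,.103)
A=lambda d:np.arctan2(d[1],d[0])%(2*np.pi)
print(m.sum(),'len',np.ptp((pp-c)@d),'c',c,'grip dir',A(d),'pin->grip',A(c-p),np.hypot(*(c-p)),'head->pin',A(p-h),np.hypot(*(p-h)),'head->grip',A(c-h),np.hypot(*(c-h)),h)
k=np.array([-.2,0]); q=f(316,40,.075)-f(320,168,.075)
"
```

```text
273 len 0.08641206940249217 c [0.48411064 0.07529768] grip dir 3.104950584879653 pin->grip 3.1094575856366498 0.12094366515726383 head->pin 3.134748076673535 0.030833361330631838 head->grip 3.1145950661801916 0.15176916923777015 [0.6358245  0.07120078]
```

```bash
python3 -c "
from h import *
s=snapshot('scene');c=s['image'][150:240,210:330];c=cv2.resize(c,None,fx=6.6,fy=6.6,interpolation=2)
o=cv2.imread('pics/s4.png'); cv2.imwrite('pics/s6.png',cv2.resize(np.vstack([o[60:320,150:650],c[60:320,150:650]]),(560,582)))
R,t=cam(s); S=np.array([.6355,.071])
def pr(p): 
    q=R@p+t; return ((q[0]/q[2]*s['fx']+s['cx']-210)*6.6).round(),((q[1]/q[2]*s['fy']+s['cy']-150)*6.6).round()
for a,k in((3.11,0),(3.11,.08),(3.13,.03),(3.13,.09)):
    p=S+.03*np.array([np.cos(a),np.sin(a)]); u=np.array([np.cos(a-k),np.sin(a-k)])
    print(a,k,'pin',pr([*p,.103]),'gripstart top',pr([*(p+.075*u),.105]),'tail',pr([*(p+.175*u),.094]))
"
```

```text
3.11 0 pin (np.float64(494.0), np.float64(220.0)) gripstart top (np.float64(401.0), np.float64(151.0)) tail (np.float64(291.0), np.float64(91.0))
3.11 0.08 pin (np.float64(494.0), np.float64(220.0)) gripstart top (np.float64(412.0), np.float64(148.0)) tail (np.float64(313.0), np.float64(84.0))
3.13 0.03 pin (np.float64(493.0), np.float64(221.0)) gripstart top (np.float64(402.0), np.float64(151.0)) tail (np.float64(292.0), np.float64(90.0))
3.13 0.09 pin (np.float64(493.0), np.float64(221.0)) gripstart top (np.float64(409.0), np.float64(149.0)) tail (np.float64(309.0), np.float64(85.0))
```

View pics/s6.png

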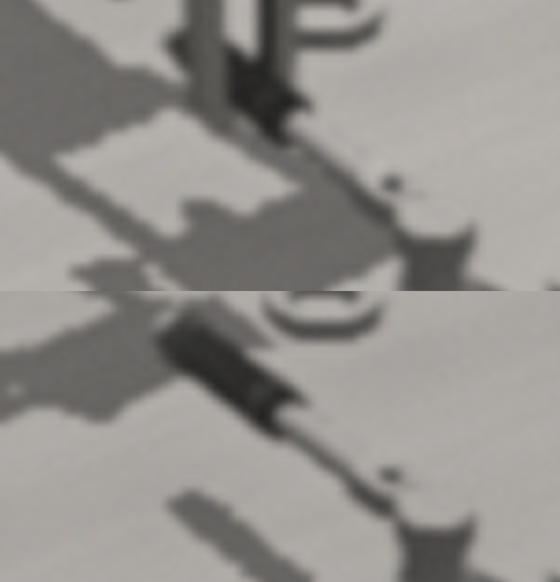

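The release looks to have left the kink smaller than the tool travel suggested. A sub-pixel check compares the handle line's offset from the stud before and after the pull.

```bash
cat > k.py <<'E'
from h import *
def line(g6,x0,y0,s,r0,r1,c0,c1):
    "dark-weighted row centroids of the 6x crop -> world line"
    P=[]
    for r in range(r0,r1,3):
        row=g6[r,c0:c1].astype(float); w=np.clip((95-row)/30,0,1)
        if w.sum()<15: continue
        P.append(plane(s,x0+((w*np.arange(c0,c1)).sum()/w.sum()+.5)/6-.5,y0+(r+.5)/6-.5,.098)[:2])
    P=np.array(P); vx,vy,a,b=cv2.fitLine(P.astype(np.float32),1,0,1e-5,1e-5).ravel(); d=np.array([vx,vy])*-np.sign(vx); c=np.array([a,b])
    e=(P-c)@[-d[1],d[0]]; return c,d,len(P),e.std()
E
python3 - <<'E'
from k import *
ims=[snapshot('top') for _ in range(4)]; s=ims[0]
g=np.mean([i['image'].max(2) for i in ims],0)
g2=cv2.resize(g[140:260,185:285].astype(np.float32),None,fx=6,fy=6,interpolation=2)
g1=cv2.imread('pics/c1.png').max(2)
S=np.array([.6358,.0712])
L=[line(g1,195,150,s,355,465,360,525),line(g2,185,140,s,430,600,215,330)]
for c,d,n,e in L: print(c,d,np.arctan2(d[1],d[0])%6.2832,n,e,"offset of stud from line mm",1e3*np.cross(d,S-c))
f=lambda x,y,x0,y0: plane(s,x0+(x+.5)/6-.5,y0+(y+.5)/6-.5,.103)[:2]
for (g6,x0,y0,x,y),(c,d,_,_) in zip(((g1,195,150,295,166),(g2,185,140,312,237)),L):
    w=np.clip(150-g6[y-12:y+13,x-12:x+13].astype(float),0,None); yy,xx=np.mgrid[y-12:y+13,x-12:x+13]
    p=f((w*xx).sum()/w.sum(),(w*yy).sum()/w.sum(),x0,y0); print('pin',p,'r',np.hypot(*(p-S)),'ang',np.arctan2(*(p-S)[::-1])%6.2832,'off line mm',1e3*np.cross(d,p-c))
E
```

```text
[ 0.51417583 -0.01760961] [-0.7982702  -0.60229945] 3.7879856 37 0.0001996533069650829 offset of stud from line mm 2.360099740607524
[0.48556405 0.07546063] [-0.99934787  0.03610895] 3.105476 57 0.00026320424961842647 offset of stud from line mm -1.167012866352418
pin [0.61112095 0.05365109] r 0.030282330875821478 ang 3.759734536336172 off line mm 1.504696848572837
pin [0.60520082 0.07136646] r 0.030599631836543777 ang 3.136152729383365 off line mm -0.2284589948412033<stdin>:8: DeprecationWarning: Arrays of 2-dimensional vectors are deprecated. Use arrays of 3-dimensional vectors instead. (deprecated in NumPy 2.0)
<stdin>:12: DeprecationWarning: Arrays of 2-dimensional vectors are deprecated. Use arrays of 3-dimensional vectors instead. (deprecated in NumPy 2.0)
```

Best estimate of the kink is 0.03–0.06 rad. Some of the tool travel was elastic wind-up, which sprang back on release, so the kink is too close to the lower limit. I regrip and pull about 4–5 mm further than before.

Call:
drive_tool([
  [0,0,0,0,0,-1],
  [0,0,0,0,0,0],
])

```text
time: 22.08
tool_pos: [0.2889, 0.1163, 0.2033]
ee_rot: [3.141, 0.001, -0.041]
wrist_force: [-0.1, -0.3, 0.6]
width: 0.0563
finger_force: 0.0
```

```bash
python3 -c "
from h import *
togo(.486,.0765,.15)"
```

```text
t 22.075 pos [0.2889 0.1163 0.2033] rpy [ 3.141e+00  1.000e-03 -4.100e-02] w 0.0563 F [-0.1 -0.3  0.6]
units [4.97 0.79 1.33]
```

Call:
drive_tool([
  [0.71,0.11,0,0,0,0],
  [0.71,0.11,0,0,0,0],
  [0.71,0.11,0,0,0,0],
  [0.71,0.11,0,0,0,0],
  [0.71,0.11,0.4,0,0,0],
  [0.71,0.12,0.5,0,0,0],
  [0.71,0.12,0.4,0,0,0],
  [0,0,0,0,0,0],
])

```text
time: 23.08
tool_pos: [0.486, 0.0764, 0.149]
ee_rot: [3.141, 0.005, -0.042]
wrist_force: [-0.8, 0.3, -0.4]
width: 0.056
finger_force: 0.0
```

```bash
python3 -c "
from h import *
togo(.486,.0765,.075)"
```

```text
t 23.075 pos [0.486  0.0764 0.149 ] rpy [ 3.141  0.005 -0.042] w 0.056 F [-0.8  0.3 -0.4]
units [ 0.01 -0.    1.85]
```

Call:
drive_tool([
  [0,0,0.4,0,0,0],
  [0,0,0.4,0,0,0],
  [0,0,0.4,0,0,0],
  [0,0,0.4,0,0,0],
  [0,0,0.25,0,0,0],
  [0,0,0,0,0,0],
])

```text
time: 23.82
tool_pos: [0.4853, 0.077, 0.0764]
ee_rot: [3.142, 0.002, -0.039]
wrist_force: [-0.3, 0.9, -0.4]
width: 0.0563
finger_force: 0.0
```

Call:
drive_tool([
  [0,0,0,0,0,0],
  [0,0,0,0,0,0],
  [0,0,0,0,0,0],
  [0,0,0,0,0,0],
  [0,0,0,0,0,0],
], gripper=0.9)

```text
time: 24.45
tool_pos: [0.4862, 0.0772, 0.0777]
ee_rot: [-3.141, -0.001, -0.039]
wrist_force: [0.5, 0.3, 0.4]
width: 0.024
finger_force: 30.0
```

```bash
python3 -c "
from h import *
togo(.4864,.0867,.075);st()"
```

```text
t 24.45 pos [0.4862 0.0772 0.0777] rpy [-3.141e+00 -1.000e-03 -3.900e-02] w 0.024 F [0.5 0.3 0.4]
units [-0.   -0.24  0.07]
t 24.45 ang 3.1001 r 0.1489 psi+pi 3.1024 Ft -0.33 Fr -0.54 Tz [ 0.07  0.1  -0.01] w 0.024
```

Call:
drive_tool([
  [0,-0.05,0,0,0,0.17],
  [0,-0.05,0,0,0,0.17],
  [0,-0.05,0,0,0,0.17],
  [0,0,0,0,0,0],
])

```text
time: 24.95
tool_pos: [0.4864, 0.0823, 0.0775]
ee_rot: [3.14, -0.0, -0.09]
wrist_force: [0.4, -5.0, -0.1]
width: 0.0242
finger_force: 30.2
```

```bash
python3 -c "
from h import *
st()"
```

```text
t 24.95 ang 3.0654 r 0.1491 psi+pi 3.0514 Ft 4.93 Fr -0.75 Tz [-0.87  0.1   0.41] w 0.0242
```

Call:
drive_tool([
  [0,-0.05,0,0,0,0.17],
  [0,-0.05,0,0,0,0.17],
  [0,-0.05,0,0,0,0.17],
  [0,0,0,0,0,0],
])

```text
time: 25.45
tool_pos: [0.4868, 0.0875, 0.0774]
ee_rot: [3.138, 0.0, -0.141]
wrist_force: [-0.4, -7.8, 0.5]
width: 0.0246
finger_force: 30.7
```

```bash
python3 -c "
from h import *
st()"
```

```text
t 25.45 ang 3.0305 r 0.1491 psi+pi 3.001 Ft 7.75 Fr -0.45 Tz [-1.27  0.17  0.63] w 0.0246
```

Back at the earlier plateau (7.75 N plus 0.63 Nm). Now about 4.5 mm more.

Call:
drive_tool([
  [0,-0.055,0,0,0,0.18],
  [0,-0.055,0,0,0,0.18],
  [0,0,0,0,0,0],
])

```text
time: 25.82
tool_pos: [0.4874, 0.0918, 0.0773]
ee_rot: [3.138, 0.0, -0.177]
wrist_force: [-0.5, -7.0, 0.7]
width: 0.024
finger_force: 30.7
```

```bash
python3 -c "
from h import *
st()"
```

```text
t 25.825 ang 3.0015 r 0.1491 psi+pi 2.965 Ft 7.01 Fr -0.47 Tz [-1.29  0.26  0.61] w 0.024
```

Call:
drive_tool([
  [0,0,0,0,0,0],
  [0,0,0,0,0,0],
  [0,0,0,0,0,0],
  [0,0,0,0,0,0],
], gripper=0.4)

```text
time: 26.32
tool_pos: [0.4871, 0.0942, 0.0772]
ee_rot: [-3.14, 0.001, -0.177]
wrist_force: [-0.6, -0.2, 0.2]
width: 0.0559
finger_force: 0.0
```

Call:
drive_tool([
  [0,0,-0.4,0,0,0],
  [0,0,-0.8,0,0,0],
  [0,0,-1,0,0,0],
  [0,0,-1,0,0,0],
  [-1,0,0,0,0,0],
  [-1,0,0,0,0,0],
  [-1,0,0,0,0,0],
  [-1,0,0,0,0,0],
  [-1,0,0,0,0,0],
  [0,0,0,0,0,0],
])

```text
time: 27.58
tool_pos: [0.2895, 0.1293, 0.2071]
ee_rot: [-3.139, -0.003, -0.175]
wrist_force: [0.3, 0.7, -0.1]
width: 0.0565
finger_force: 0.0
```

```bash
python3 -W ignore - <<'E'
from k import *
ims=[snapshot('top') for _ in range(4)]; s=ims[0]
g=np.mean([i['image'].max(2) for i in ims],0)
g2=cv2.resize(g[140:260,185:285].astype(np.float32),None,fx=6,fy=6,interpolation=2)
cv2.imwrite('pics/t7.png',g2[:600])
S=np.array([.6358,.0712]); c,d,n,e=line(g2,185,140,s,430,600,190,330)
print(c,np.arctan2(d[1],d[0])%6.2832,n,e,"stud off mm",1e3*np.cross(d,S-c))
x,y=312,237;w=np.clip(150-g2[y-12:y+13,x-12:x+13].astype(float),0,None); yy,xx=np.mgrid[y-12:y+13,x-12:x+13]
p=plane(s,185+((w*xx).sum()/w.sum()+.5)/6-.5,140+((w*yy).sum()/w.sum()+.5)/6-.5,.103)[:2]; print('head->pin',np.arctan2(*(p-S)[::-1])%6.2832,'off line mm',1e3*np.cross(d,p-c))
E
```

```text
[0.48000243 0.08112494] 3.0506032 57 0.000414345158872749 stud off mm -4.2725113137764925
head->pin 3.136820689332983 off line mm -1.6333978048924063[ WARN:0@1.176] global loadsave.cpp:1063 imwrite_ Unsupported depth image for selected encoder is fallbacked to CV_8U.
```

View pics/t7.png

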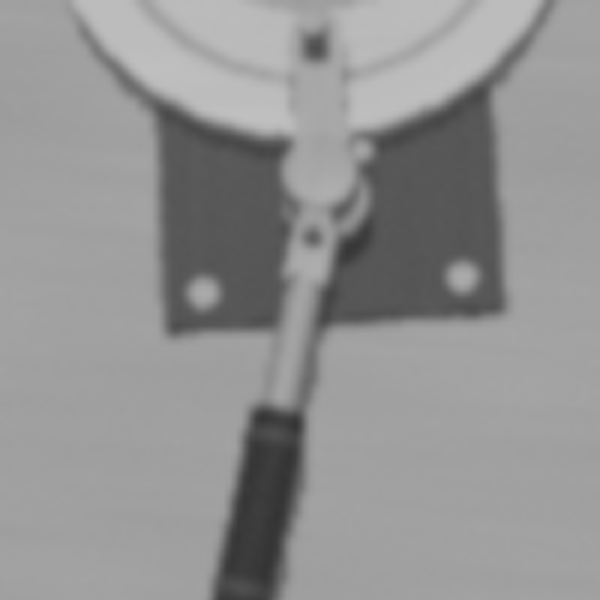

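The handle is now visibly kinked: head to pin 3.137 rad, handle 3.051 rad, so the kink is about 0.09 rad, near the middle of the good range. The strap lies over the rim at its stop, peg base at (316,45), and the robot is clear of everything.

```bash
python3 -c "
from bench import close_job
print(close_job())"
```

```text
the job is handed in; nothing more can be done
None
```

The job is handed in: the strap is over the rim against its stop pin, the nut is seated, and the wrench is still on it with its handle kinked about 0.09 rad by camera measurement. It took two pulls, because the first left only about 0.03–0.06 rad.

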